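Seat a label sled under the reader head

ROBOT

A 6-joint arm with a two-finger parallel gripper is mounted at the origin on a cart in front of the work surface, level with it; the furniture and walls round the work are solid. World frame = base frame: x ahead of the robot, y to its left, z up, the work surface at z = 0. Lengths are in mm, angles in degrees, forces in N, time in s.
With the tool pointing down it reaches from about 350 to 850 mm from the base axis. Payload 8.1 kg.
Tool frame: the origin (TCP) lies at the very end of the fingers, on their centre line; the grasp point (between the pads) lies 19 mm behind it; z points along the fingers, y is the line along which they close (so a half turn about z gives the same grasp; the last joint's range is limited). The gripper opens to 85 mm and grips with 20 to 120 N. Pads are 22 mm wide; open, the fingers measure 114 mm over their backs; the gripper's body (76 mm by 85 mm) begins 54 mm behind the grasp point. The pads swing forward as they close: fully open they stand 13 mm farther back than shut.
Start: joints at [58.304, 7.471, 85.268, -0, 87.261, -4.893], TCP at [270.535, 535.552, 231.292] pointing down, gripper open.
Joint ranges: [-169.43, 169.43], [-51.17, 129.36], [1.28, 143.12], [-76.62, 256.62], [0, 156.53], [-152.29, 152.29]. Speed limits (degrees/s): [136.94, 136.94, 159.86, 180, 180, 180].

INTERFACE

Orientations are given as [roll, pitch, yaw] about the fixed x, y, z axes, in that order (R = Rz(yaw) Ry(pitch) Rx(roll)).
In Python, from bench import * gives the robot as it stands.
- The arm moves only by the tool play_rows, never from a script. Its argument "increments" is a list of rows, each a list of 3 entries, a list of its own where there are three numbers: the gripper's target within -1 to 1 (fully open at 1, half-way at 0, shut at -1), then the shift along the tool's x, y, z in mm, then the turn about the tool's z in rad. A call has 1 to 12 rows; each row shifts and turns the commanded pose from where the row before left it, along the tool's axes as they then stand; what a row does not reach is not made up. A row lasts 1/12 s, in which the tool goes at most 41.7 mm and 7.16 degrees, less where a joint would pass 70% of its speed; a pose out of reach is approached as far as the arm can. A call is refused whole if a number of a shift passes 41.7 or a number of a turn 0.125, either way. A call with a gripper value outside its range is refused whole. The fingers move at their own pace and stop on an object; "force" is the grip in N (left out, the last holds). Time passes only in rows, so rows that do not move let the fingers close. It gives the time, the measured TCP pose, the force, the opening and the grip force at its end, in the units of the state.
- sense(): the state, without advancing time (a new reading comes with each control period).
- snapshot(name): name is "scene" or "top"; returns a dict with "color" (480x640x3 uint8, red, green, blue), "intrinsics" (3x3 intrinsics, pixels), "k1" (the pictures are not rectified: a ray, as slopes to the right and down, at radius r is drawn at 1 + k1 r^2 times it, then the intrinsics apply), "world_from_camera" (4x4, takes a point from camera to world coordinates). Camera axes: x right, y down, z forward; pixel columns grow to the right and rows downward; lengths in mm; the calibration is good to about 2 mm. A picture is of the moment at which its call begins. There is no depth.
- hand_in(): hands the job in; it is judged then, once.
Trained networks look in a picture, given as the dict that the camera call returned (one of the last four; its "shot" number tells which), for a name from the list of things; names that differ only in an ending like _2 or _b are one class to them, and where a whole thing is asked for, a point or a joint stands for the part that bears it (a point fixed in the world has none). Each returns a list of dicts, best first, with "p" (0 to 1); they miss things now and then, are a little off and sometimes report something else, mostly with a low value. They report only what shows in the picture. A call takes as long as a camera call.
- find_in(query, picture): "xyz" ([x, y, z] in mm, in the coordinates of the camera as it stood for that picture, good to about 4 mm: the middle of the surface that is visible of it).
- regions_of(query, picture): "mask" (480x640 bool, what is visible of it).
- pinpoint(query, picture): "xyz" ([x, y, z] in mm, in the coordinates of the camera as it stood for that picture, good to about 4 mm: a listed point, or the origin of a listed thing).
The state is a dict: "time": time; "joint_pos": joint angles; "qd": joint speeds; "joint_efforts": joint torques, N m; "tool_pos": TCP position; "tcp_rot": TCP orientation; "ft_force": force on the tool from outside, world axes, zero at the start; "wrist_torque": the same for the moment, N m; "finger_gap": finger opening in mm; "grip_force": force on a finger pad.
Only numpy, scipy, OpenCV 4.12 (cv2) and the standard library are available. Lean on these libraries where they do the work, as an engineer would, in place of code of your own. Each camera call takes 0.05 s, during which the arm holds its last target. There are 200 camera calls.

TASK

Slide the flat label sled, leading end first, along the counter into the narrow tunnel of the label station, under the reader head, until it meets the sprung contact hidden inside, and press it on that contact firmly but gently, with about 9 N for half a second. Then let go and leave the sled in the tunnel, resting against the contact. Nowhere in the station may it be pushed or jammed with more than about 15 N, and leave the bell, coin roll, price holder and jam jar standing where they are.

Things in the scene. Friction and masses are not known exactly. Their poses are not given: they have to be found in the camera images.
- sled_grip (a point): Centre of the upright black grip block on the loose sled's tail, 33 mm above the sled's underside. Block: 34 mm long (along the sled), 22 mm wide, top 51 mm above the underside; grasp it across its width from above, or push its back. It stays outside the tunnel. Axes: x along the sled towards its leading end, y across, z up.
- sled_front (a point): Middle of the sled's leading edge, 5 mm above its underside, 150 mm ahead of sled_grip along the sled's x. The nose is 60 mm wide over its first 12 mm, then the plate is 70 mm wide. Axes as sled_grip.
- sled: The loose sled: flat grey plastic plate 170 x 70 mm, 10 mm thick, with a white electronic price label 60 mm wide on it (top at 14.5 mm). Origin at the middle of its underside, 85 mm behind the leading edge, 65 mm ahead of the grip; axes as sled_grip. About 0.25 to 0.42 kg; its drag on the counter varies, about 1 to 5 N.
- station: Label station, fixed to the counter: grey plastic housing 170 mm long, 102 mm wide, 30 mm high, with a tunnel along it whose floor is the counter; a black reader head on its roof reaches 45 mm. Origin at the middle of its underside, 85 mm in from the mouth. Axes: x along the tunnel from the mouth inwards (the way the sled is pushed), y across, z up.
- tunnel_mouth (a point): Middle of the tunnel's mouth, at counter height; axes as the station (x points into the tunnel). The tunnel is 74 mm wide (2 mm to spare on each side of the sled) and 17.5 mm high (3 mm above the label). Two flared guide cheeks, 14 mm high, stand up to 25 mm out before the mouth.
- contact_box: Black box, 48 x 98 x 36 mm high, closing the tunnel's far end; origin under its middle, 170 mm in from the mouth; axes as the station. A brass sprung contact stands out of it, hidden in the tunnel: its face is set anew each time 45 to 90 mm in from the mouth, found by feel. It yields 0.5 mm per N, 20 mm at most, and is damped (90 N per m/s): push slowly. Let go, the sled is eased back a few mm.
- counter_bell: White dome bell on a black foot, 85 mm across, 58 mm high, origin under its middle; to be left alone.
- coin_roll1: Upright copper-brown coin roll, 28 mm across, 52 mm high, origin under its middle; to be left alone.
- price_holder1: Small price sign on a foot, 34 x 78 mm, 78 mm high, origin under its middle; to be left alone.
- jam_jar1: Jam jar with a yellow lid, 66 mm across, 100 mm high, origin under its middle; to be left alone.

How it is judged:
By the outcome, as a careful person would: the job done as asked, in the order asked, and still so for the second after the job is handed in, with the robot touching nothing.
It also fails if it takes over 64 s, if anything falls off the work surface, if the arm or the gripper's body presses on something with over 40 N, if the wrist force passes 120 N, or if a joint passes its speed limit or range.

## Working session

There is one attempt and no reset: what is moved stays moved. The work goes in short steps, Python scripts to look and compute and a tool call to move; the robot and the scene stay as the last step left them, time stands still between calls to the robot, and variables do not carry over. Pictures are saved under pics/ and viewed, at most 10 in all, crops included, and the job is handed in when it is done.

Besides the shell and the picture viewer there is one more tool, called after ">>>" as name(argument=value, ...), one argument or row to a line, values as JSON. play_rows: Moves the arm, as the interface text tells. Its arguments: {"type":"object","properties":{"increments":{"type":"array","items":{"type":"array"}},"force":{"type":"number"}},"required":["increments"]}

```bash
mkdir -p pics; cat > h.py <<'E'
from bench import *
import numpy as np, cv2
def w(s,p): 
    T=np.array(s["world_from_camera"]); return T[:3,:3]@np.array(p)+T[:3,3]
def save(s,n): cv2.imwrite("pics/"+n,cv2.cvtColor(s["color"],cv2.COLOR_RGB2BGR))
def ray(s,u,v,z):
    K=np.array(s["intrinsics"]);T=np.array(s["world_from_camera"]);k=s["k1"]
    d=np.array([(u-K[0,2])/K[0,0],(v-K[1,2])/K[1,1]]);q=d.copy()
    for _ in range(20): q=d/(1+k*(q@q))
    r=T[:3,:3]@np.array([q[0],q[1],1.]); o=T[:3,3]
    return o+r*(z-o[2])/r[2]
E
python3 - <<'E'
from h import *
np.set_printoptions(precision=1,suppress=True)
st=sense();print(st["time"],st["tool_pos"],st["tcp_rot"],st["finger_gap"],st["ft_force"])
for n in ("top","scene"):
    s=snapshot(n);save(s,n+"1.png");print(n,np.array(s["world_from_camera"])[:3,3])
    for q in "sled_grip sled_front sled station tunnel_mouth contact_box counter_bell coin_roll1 price_holder1 jam_jar1".split():
        print(q,[(w(s,d["xyz"]),round(d["p"],2)) for d in pinpoint(q,s)[:2]])
E
```

```text
0.0 [270.2 535.1 230.2] [-179.9   -0.   153.2] 85.34174991439988 [ 0.6  0.  -0.4]
top [ 356.9   33.2 1441.9]
sled_grip [(array([ 437.4, -173.4,   31.9]), 0.56)]
sled_front [(array([489. , -30.4,   7.6]), 0.89), (array([500.7, 293.3,  -1.5]), 0.7)]
sled [(array([ 464.3, -110.3,    2.1]), 0.89)]
station [(array([502.4, 290.5,   0.5]), 0.87)]
tunnel_mouth [(array([500.6, 211.7,  -2. ]), 0.82)]
contact_box [(array([504.9, 380. ,   3.4]), 0.84), (array([505.7, 291.4,   3.8]), 0.22)]
counter_bell [(array([ 503.8, -347.8,   -1.3]), 0.74)]
coin_roll1 [(array([ 637.1, -265.4,    0.9]), 0.71)]
price_holder1 []
jam_jar1 [(array([444.3, 466.9,  -0.2]), 0.62)]
scene [-315.6 -829.3  826.5]
sled_grip [(array([ 445.8, -169.7,   30. ]), 0.66)]
sled_front [(array([489. , -26.6,   1.9]), 0.84)]
sled [(array([ 459. , -113.1,    1.3]), 0.57)]
station [(array([504.8, 295.1,   1.5]), 0.73)]
tunnel_mouth [(array([500. , 212.2,   2.2]), 0.91), (array([ 630.7, -263.1,   -1.5]), 0.74)]
contact_box []
counter_bell [(array([ 506. , -350.5,    4.4]), 0.68)]
coin_roll1 [(array([ 630.4, -264.6,   -2.7]), 0.61)]
price_holder1 [(array([572.7, 462.1,  -0.1]), 0.58), (array([491. , -29.7,   4.5]), 0.43)]
jam_jar1 [(array([443.8, 468.4,  -0.3]), 0.96), (array([498.1, 385.4,   3.6]), 0.46)]
```

View pics/top1.png

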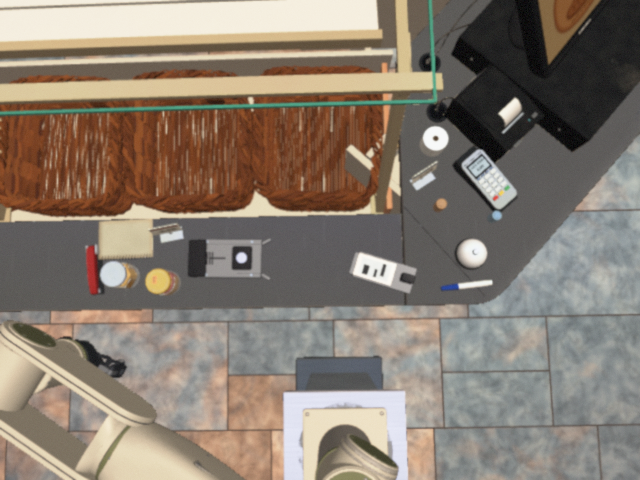

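View pics/scene1.png

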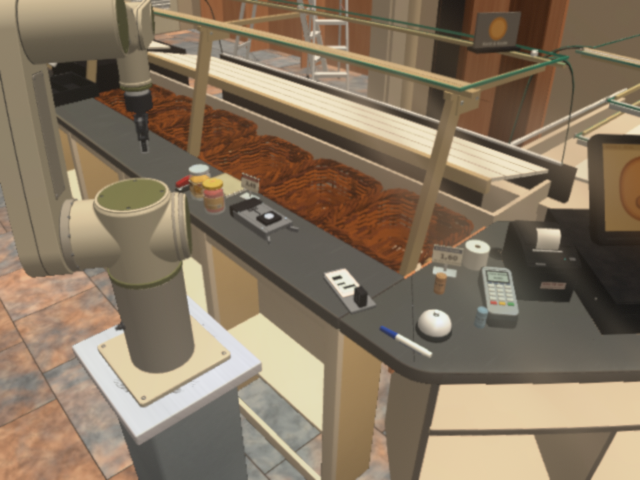

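The top view shows the sled at (383,270), with its grip at (407,279), and the station at (228,257), with its mouth facing right at about (263,258). The path between them is clear. Next I'll refine the yaws from masks.

```bash
python3 - <<'E'
from h import *
np.set_printoptions(precision=2,suppress=True)
s=snapshot("top")
def rect(q,z):
    r=regions_of(q,s)
    if not r: print(q,None);return
    m=r[0]["mask"].astype(np.uint8)
    c=max(cv2.findContours(m,0,cv2.CHAIN_APPROX_NONE)[0],key=cv2.contourArea)[:,0]
    P=np.array([ray(s,u,v,z)[:2] for u,v in c],np.float32)
    (cx,cy),(a,b),t=cv2.minAreaRect(P); print(q,r[0]["p"],(cx,cy),(a,b),t)
for q,z in(("sled",10),("sled_grip",51),("station",30),("contact_box",36)): rect(q,z)
a=[];b=[];c=[];d=[]
for i in range(6):
    s=snapshot(["top","scene"][i%2])
    for q,l in(("sled_grip",a),("sled_front",b),("tunnel_mouth",c),("station",d)):
        r=pinpoint(q,s)
        if r: l.append(w(s,r[0]["xyz"]))
for l in(a,b,c,d): print(np.array(l))
s=snapshot("top");im=cv2.cvtColor(s["color"],cv2.COLOR_RGB2BGR)[225:300,180:430]
cv2.imwrite("pics/c1.png",cv2.resize(im,None,fx=3.2,fy=3.2,interpolation=cv2.INTER_CUBIC))
E
```

```text
sled 0.68 (462.1257019042969, -109.42752838134766) (173.21485900878906, 71.59888458251953) 72.23133850097656
sled_grip 0.82 (459.20257568359375, -104.66615295410156) (169.41775512695312, 71.24051666259766) 70.95124053955078
station 0.9 (503.2302551269531, 298.29766845703125) (215.05137634277344, 103.85477447509766) 88.89836120605469
contact_box 0.6 (502.75128173828125, 379.9619140625) (48.08599853515625, 95.68267059326172) 89.04122924804688
[[ 442.08 -168.8    29.85]
 [ 441.55 -171.77   30.16]
 [ 443.3  -169.27   28.16]
 [ 439.18 -171.84   30.54]
 [ 445.4  -166.61   31.35]]
[[488.64 -32.41   4.31]
 [489.54 -28.93   2.29]
 [487.12 -33.48   7.91]
 [491.53 -27.9    4.18]
 [487.12 -33.54   6.4 ]
 [488.41 -29.82   4.93]]
[[498.42 210.06  -0.7 ]
 [501.69 209.36   0.16]
 [501.37 211.1    0.03]
 [500.36 209.97   0.18]
 [500.63 212.23  -1.05]
 [500.99 212.73  -0.42]]
[[501.28 289.48   2.09]
 [507.92 297.19   1.47]
 [501.65 289.85   3.16]
 [507.11 296.77   2.94]
 [505.78 291.79   2.76]
 [507.28 296.83   3.78]]
```

View pics/c1.png

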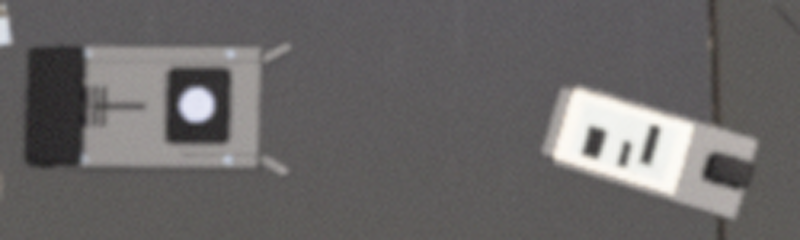

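>>> play_rows(
  increments=[
    [1, [0, 0, 0], 0.1185],
    [1, [0, 0, 0], 0.1185],
    [1, [0, 0, 0], 0.1185],
    [1, [0, 0, 0], 0.1185],
    [1, [0, 0, 0], 0.1185],
    [1, [0, 0, 0], 0.1185],
    [1, [0, 0, 0], 0.1185],
    [1, [0, 0, 0], 0.1185],
    [1, [0, 0, 0], 0.1185],
    [1, [0, 0, 0], 0.1185],
    [1, [0, 0, 0], 0.1185],
    [1, [0, 0, 0], 0.1185],
  ],
)

```text
time: 3.9
tool_pos: [270.5, 535.6, 231.3]
tcp_rot: [-180.0, 0.0, 71.4]
ft_force: [-0.4, 0.0, 0.4]
finger_gap: 85.6
grip_force: 0.0
```

>>> play_rows(
  increments=[
    [1, [-25.7, 16, 0], 0],
    [1, [-25.7, 16, 0], 0],
    [1, [-25.7, 16, 0], 0],
    [1, [-25.7, 16, 0], 0],
    [1, [-25.7, 16, 0], 0],
    [1, [-25.7, 16, 0], 0],
    [1, [-25.7, 16, 0], 0],
    [1, [-25.7, 16, 0], 0],
    [1, [-25.7, 16, 0], 0],
    [1, [-25.7, 16, 0], 0],
    [1, [-25.7, 16, 0], 0],
    [1, [-25.7, 16, 0], 0],
  ],
)

```text
time: 4.9
tool_pos: [356.2, 181.2, 231.5]
tcp_rot: [180.0, -0.0, 71.7]
ft_force: [0.5, 0.3, 0.3]
finger_gap: 85.2
grip_force: 0.0
```

>>> play_rows(
  increments=[
    [1, [-25.7, 16, 5], 0],
    [1, [-25.7, 16, 10], 0],
    [1, [-25.7, 16, 10], 0],
    [1, [-25.7, 16, 10], 0],
    [1, [-25.7, 16, 10], 0],
    [1, [-25.7, 16, 10], 0],
    [1, [-25.7, 16, 10], 0],
    [1, [-25.7, 16, 10], 0],
    [1, [-25.7, 16, 10], 0],
    [1, [-25.7, 16, 10], 0],
    [1, [-25.7, 16, 10], 0],
    [1, [-25.7, 16, 6], 0],
  ],
)

```text
time: 5.9
tool_pos: [441.4, -172.0, 119.2]
tcp_rot: [-180.0, -0.0, 71.7]
ft_force: [1.1, -0.4, -0.7]
finger_gap: 85.5
grip_force: 0.0
```

>>> play_rows(
  increments=[
    [1, [0, 0, 0], 0],
    [1, [0, 0, 0], 0],
  ],
)

```text
time: 6.07
tool_pos: [441.3, -171.6, 119.7]
tcp_rot: [-179.9, -0.0, 71.6]
ft_force: [-0.3, 0.6, -0.0]
finger_gap: 85.4
grip_force: 0.0
```

>>> play_rows(
  increments=[
    [1, [0, 0, 15], 0],
    [1, [0, 0, 15], 0],
    [1, [0, 0, 15], 0],
    [1, [0, 0, 15], 0],
    [1, [0, 0, 15], 0],
    [1, [0, 0, 12], 0],
    [1, [0, 0, 8], 0],
    [1, [0, 0, 4], 0],
    [1, [0, 0, 0], 0],
    [0.2, [0, 0, 0], 0],
    [-0.1, [0, 0, 0], 0],
    [-0.2, [0, 0, 0], 0],
  ],
  force=35,
)

```text
time: 7.07
tool_pos: [442.4, -170.8, 22.2]
tcp_rot: [179.9, 0.0, 71.7]
ft_force: [-0.6, 0.0, -0.1]
finger_gap: 51.8
grip_force: 0.0
```

>>> play_rows(
  increments=[
    [-0.3, [0, 0, 0], 0],
    [-0.4, [0, 0, 0], 0],
    [-0.6, [0, 0, 0], 0],
    [-0.8, [0, 0, 0], 0],
    [-1, [0, 0, 0], 0],
    [-1, [0, 0, 0], 0],
    [-1, [0, 0, 0], 0],
    [-1, [0, 0, 0], 0],
  ],
)

```text
time: 7.73
tool_pos: [441.9, -170.8, 21.8]
tcp_rot: [180.0, 0.0, 71.7]
ft_force: [-2.1, -0.6, 5.5]
finger_gap: 21.5
grip_force: 35.2
```

```bash
cat > m.py <<'E'
from h import *
import sys
np.set_printoptions(precision=2,suppress=True)
s=snapshot("top");st=sense();print(st["time"],st["tool_pos"],st["tcp_rot"],st["ft_force"],st["wrist_torque"],st["finger_gap"],st["grip_force"])
for q,z in(("sled",10),("station",30)):
    r=regions_of(q,s)
    if not r: print(q,None);continue
    m=r[0]["mask"].astype(np.uint8)
    c=max(cv2.findContours(m,0,cv2.CHAIN_APPROX_NONE)[0],key=cv2.contourArea)[:,0]
    P=np.array([ray(s,u,v,z)[:2] for u,v in c],np.float32)
    (cx,cy),(a,b),t=cv2.minAreaRect(P); print(q,r[0]["p"],(cx,cy),(a,b),t)
for q in("sled_front","sled","tunnel_mouth"): print(q,[w(s,d["xyz"]) for d in pinpoint(q,s)[:1]])
im=cv2.cvtColor(s["color"],cv2.COLOR_RGB2BGR)[215:300,180:430]
cv2.imwrite("pics/"+sys.argv[1],cv2.resize(im,None,fx=3.2,fy=3.2,interpolation=cv2.INTER_CUBIC))
E
python3 m.py c2.png
```

```text
7.7833 [ 441.95 -170.81   21.78] [179.97   0.01  71.72] [-2.2   0.76  5.34] [ 0.04  0.34 -0.03] 21.568660874229174 35.219646692276
sled 0.85 (473.0697937011719, -80.96125030517578) (111.64347076416016, 74.27169799804688) 71.99617004394531
station 0.9 (503.1123046875, 298.167724609375) (214.99282836914062, 103.64630126953125) 89.02501678466797
sled_front [array([489.99, -31.15,   4.92])]
sled [array([ 460.24, -110.07,    3.21])]
tunnel_mouth [array([503.08, 210.14,  -2.99])]
```

View pics/c2.png

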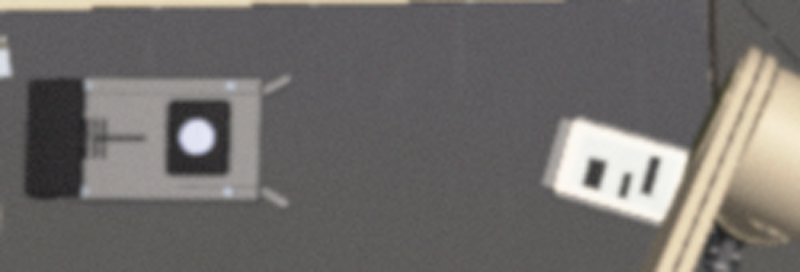

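Gripped: the gap is 21.6 mm and there is a slight downward press. I'll unload it, then align and stage in front of the mouth.

>>> play_rows(
  increments=[
    [-1, [0, 0, -0.5], 0],
    [-1, [0, 0, 0], 0],
    [-1, [0, 0, 0], -0.03],
    [-1, [0, 0, 0], -0.03],
    [-1, [0, 0, 0], -0.03],
    [-1, [0, 0, 0], -0.03],
    [-1, [0, 0, 0], -0.03],
    [-1, [0, 0, 0], -0.03],
    [-1, [0, 0, 0], -0.03],
    [-1, [0, 0, 0], -0.03],
    [-1, [0, 0, 0], -0.03],
    [-1, [0, 0, 0], -0.03],
  ],
  force=50,
)

```text
time: 9.03
tool_pos: [442.1, -170.1, 21.8]
tcp_rot: [180.0, -0.0, 89.0]
ft_force: [1.3, 2.4, 1.3]
finger_gap: 21.8
grip_force: 49.2
```

>>> play_rows(
  increments=[
    [-1, [8.2, 2.2, 0], 0],
    [-1, [8.2, 2.2, 0], 0],
    [-1, [8.2, 2.2, 0], 0],
    [-1, [8.2, 2.2, 0], 0],
    [-1, [8.2, 2.2, 0], 0],
    [-1, [8.2, 2.2, 0], 0],
    [-1, [8.2, 2.2, 0], 0],
    [-1, [8.2, 2.2, 0], 0],
    [-1, [8.2, 2.2, 0], 0],
    [-1, [8.2, 2.2, 0], 0],
    [-1, [8.2, 2.2, 0], 0],
    [-1, [8.2, 2.2, 0], 0],
  ],
)

```text
time: 10.03
tool_pos: [470.2, -71.9, 21.8]
tcp_rot: [180.0, 0.0, 88.9]
ft_force: [-1.3, -4.1, 2.3]
finger_gap: 21.3
grip_force: 49.5
```

>>> play_rows(
  increments=[
    [-1, [8.2, 2.2, 0], 0],
    [-1, [8.2, 2.2, 0], 0],
    [-1, [8.2, 2.2, 0], 0],
    [-1, [8.2, 2.2, 0], 0],
    [-1, [8.2, 2.2, 0], 0],
    [-1, [8.2, 2.2, 0], 0],
    [-1, [8.2, 2.2, 0], 0],
    [-1, [8.2, 2.2, 0], 0],
    [-1, [8.2, 2.2, 0], 0],
    [-1, [8.2, 2.2, 0], 0],
    [-1, [8.2, 2.2, 0], 0],
    [-1, [8.2, 2.2, 0], 0],
  ],
)

```text
time: 11.03
tool_pos: [498.4, 26.0, 21.8]
tcp_rot: [-180.0, 0.0, 88.9]
ft_force: [-1.2, -4.5, 4.5]
finger_gap: 21.1
grip_force: 49.8
```

```bash
cat > e.py <<'E'
from h import *
np.set_printoptions(precision=2,suppress=True)
s=snapshot("top");g=cv2.GaussianBlur(cv2.cvtColor(s["color"],cv2.COLOR_RGB2GRAY).astype(float),(0,0),.8)
def edge(u0,u1,v0,z,sgn,n):
    P=[]
    for u in range(u0,u1):
        c=sgn*np.diff(g[v0-5:v0+6,u]); k=int(np.argmax(c[1:-1]))+1
        d=c[k-1]-2*c[k]+c[k+1]; o=.5*(c[k-1]-c[k+1])/d if d else 0
        P.append(ray(s,u,v0-5+k+.5+o,z)[:2])
    P=np.array(P); f=np.polyfit(P[:,1],P[:,0],1)
    r=P[:,0]-np.polyval(f,P[:,1]); k=abs(r)<1.5; f=np.polyfit(P[k,1],P[k,0],1)
    print(n,"x at y=211:",np.polyval(f,211),"yaw",90-np.degrees(np.arctan(f[0])),"n",k.sum(),"mid y",P[k,1].mean())
edge(210,258,240,30,1,"far z30"); edge(210,258,277,30,-1,"near z30"); edge(210,258,277,0,-1,"near z0")
E
python3 m.py c3.png; python3 e.py
```

```text
11.0833 [498.78  27.43  21.84] [179.98  -0.07  88.92] [0.17 2.49 2.52] [ 0.16 -0.05 -0.01] 21.077658902840078 49.582770466804504
sled 0.66 (502.32257080078125, 148.0401611328125) (51.145118713378906, 67.56997680664062) 89.39100646972656
station 0.7 (501.96978759765625, 299.78045654296875) (210.36302185058594, 101.05470275878906) 88.90181732177734
sled_front [array([498.98, 171.97,   6.09])]
sled [array([501.11,  87.99,   2.37])]
tunnel_mouth [array([501.4 , 211.19,  -3.9 ])]
far z30 x at y=211: 552.4152116466922 yaw 88.60122188763548 n 48 mid y 284.7333521768996
near z30 x at y=211: 453.2171527775248 yaw 88.69138513155372 n 48 mid y 284.2620679833101
near z0 x at y=211: 455.1766618236871 yaw 88.69138513155367 n 48 mid y 289.5969722394955
```

View pics/c3.png

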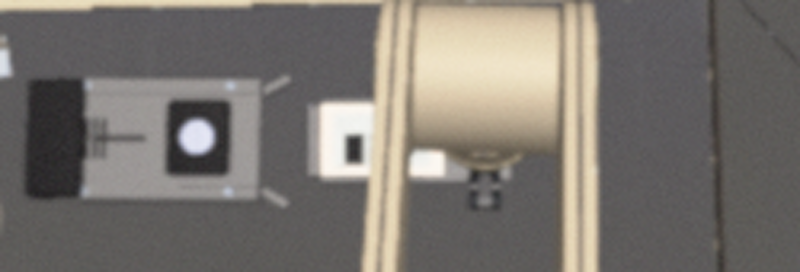

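The sled is staged straight in front of the mouth, its nose at crop (312,140) with the mouth at crop (262,138). I'll measure the sled's label edges the same way as the housing's to get the lateral offset.

```bash
cat >> e.py <<'E'
st=sense();print(st["tool_pos"],st["tcp_rot"],st["ft_force"])
edge(282,294,247,14.5,1,"label far"); edge(282,294,271,14.5,-1,"label near")
u=290;print(np.round(g[240:254,u]),np.round(g[264:280,u]));print(np.round(g[234:246,245]),np.round(g[270:284,245]))
P=ray(s,u,259,10);print(P)
E
python3 e.py
```

```text
far z30 x at y=211: 552.3877330611317 yaw 88.57843704580164 n 48 mid y 284.7334133810405
near z30 x at y=211: 453.19793946030154 yaw 88.66291394307898 n 48 mid y 284.2622081247951
near z0 x at y=211: 455.1551617838369 yaw 88.66291394307892 n 48 mid y 289.5971153586002
[498.31  25.41  21.84] [179.99  -0.04  88.9 ] [0.94 3.57 2.14]
label far x at y=211: 534.959387831481 yaw 89.42120923112611 n 12 mid y 141.97068771602056
label near x at y=211: 471.9051681367726 yaw 89.33325438721525 n 12 mid y 142.52392928100218
[ 93.  92.  93.  94. 100. 119. 157. 203. 234. 244. 244. 242. 241. 241.] [ 78. 119. 180. 225. 237. 217. 173. 131. 102.  92.  92.  92.  92.  92.
  91.  91.]
[ 92.  92.  93.  94. 100. 116. 137. 149. 151. 147. 139. 122.] [121. 143. 148. 147. 149. 148. 134. 111.  94.  90.  91.  91.  92.  92.]
[500.68 135.9   10.  ]
```

>>> play_rows(
  increments=[
    [-1, [0, -0.5, -0.3], 0],
    [-1, [2, -0.5, 0], 0],
    [-1, [3, 0, 0], 0],
    [-1, [3, 0, 0], 0],
    [-1, [3, 0, 0], 0],
    [-1, [3, 0, 0], 0],
    [-1, [3, 0, 0], 0],
    [-1, [3, 0, 0], 0],
    [-1, [3, 0, 0], 0],
    [-1, [3, 0, 0], 0],
    [-1, [3, 0, 0], 0],
    [-1, [3, 0, 0], 0],
  ],
)

```text
time: 12.43
tool_pos: [497.6, 57.7, 21.9]
tcp_rot: [-180.0, -0.0, 88.9]
ft_force: [0.9, -0.3, -1.9]
finger_gap: 21.4
grip_force: 49.3
```

>>> play_rows(
  increments=[
    [-1, [2, 0, 0], 0],
    [-1, [2, 0, 0], 0],
    [-1, [2, 0, 0], 0],
    [-1, [2, 0, 0], 0],
    [-1, [2, 0, 0], 0],
    [-1, [2, 0, 0], 0],
  ],
)

```text
time: 12.93
tool_pos: [498.0, 69.4, 22.0]
tcp_rot: [-180.0, -0.0, 88.9]
ft_force: [0.8, -0.2, -2.8]
finger_gap: 21.5
grip_force: 49.2
```

>>> play_rows(
  increments=[
    [-1, [1.5, 0, 0], 0],
    [-1, [1.5, 0, 0], 0],
    [-1, [1.5, 0, 0], 0],
    [-1, [1.5, 0, 0], 0],
  ],
)

```text
time: 13.27
tool_pos: [498.2, 75.3, 22.1]
tcp_rot: [-180.0, -0.0, 88.9]
ft_force: [-0.5, -0.4, -3.3]
finger_gap: 21.1
grip_force: 49.2
```

>>> play_rows(
  increments=[
    [-1, [1.5, 0, 0.2], 0],
    [-1, [1.5, 0, 0], 0],
    [-1, [1.5, 0, 0], 0],
    [-1, [1.5, 0, 0], 0],
    [-1, [1.5, 0, 0], 0],
    [-1, [1.5, 0, 0], 0],
  ],
)

```text
time: 13.77
tool_pos: [498.4, 84.3, 21.9]
tcp_rot: [180.0, 0.0, 88.9]
ft_force: [-0.5, -0.3, -2.6]
finger_gap: 21.2
grip_force: 49.3
```

>>> play_rows(
  increments=[
    [-1, [1.5, 0, 0], 0],
    [-1, [1.5, 0, 0], 0],
    [-1, [1.5, 0, 0], 0],
    [-1, [1.5, 0, 0], 0],
    [-1, [1.5, 0, 0], 0],
    [-1, [1.5, 0, 0], 0],
  ],
)

```text
time: 14.27
tool_pos: [498.5, 93.3, 21.9]
tcp_rot: [180.0, -0.0, 88.9]
ft_force: [0.5, -0.7, -1.8]
finger_gap: 21.3
grip_force: 49.3
```

```bash
python3 m.py c4.png
```

```text
14.3167 [498.52  93.62  21.88] [-180.     -0.01   88.92] [ 0.5   0.26 -2.13] [0.03 0.04 0.02] 21.180369980483654 49.23925459384918
sled 0.58 (506.67547607421875, -344.68682861328125) (85.62203216552734, 83.11991882324219) 88.89769744873047
station 0.67 (503.4670104980469, 309.3396301269531) (197.75433349609375, 103.80564880371094) 88.89836120605469
sled_front [array([502.19, 239.26,   5.42])]
sled [array([500.93, 154.8 ,  -0.99])]
tunnel_mouth [array([501.74, 209.29,   0.04])]
```

View pics/c4.png

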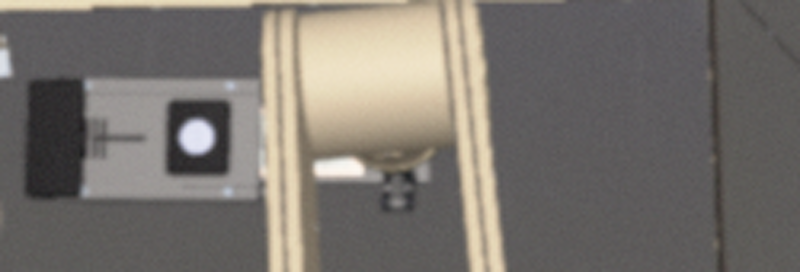

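The sled entered the tunnel with no lateral force. The picture shows the arm over the mouth at crop (262,140). From here I'll creep and feel for the contact.

>>> play_rows(
  increments=[
    [-1, [1, 0, 0.2], 0],
    [-1, [1, 0, 0], 0],
    [-1, [1, 0, 0], 0],
    [-1, [1, 0, 0], 0],
    [-1, [1, 0, 0], 0],
    [-1, [1, 0, 0], 0],
    [-1, [1, 0, 0], 0],
    [-1, [1, 0, 0], 0],
  ],
)

```text
time: 15.23
tool_pos: [498.9, 101.2, 21.9]
tcp_rot: [180.0, 0.0, 88.9]
ft_force: [0.5, -2.4, 0.9]
finger_gap: 21.5
grip_force: 49.7
```

>>> play_rows(
  increments=[
    [-1, [1, 0, 0], 0],
    [-1, [1, 0, 0], 0],
    [-1, [1, 0, 0], 0],
    [-1, [1, 0, 0], 0],
  ],
)

```text
time: 15.57
tool_pos: [498.9, 105.2, 21.9]
tcp_rot: [180.0, 0.0, 88.9]
ft_force: [-0.1, -3.0, 1.7]
finger_gap: 21.4
grip_force: 49.8
```

>>> play_rows(
  increments=[
    [-1, [1, 0, 0], 0],
    [-1, [1, 0, 0], 0],
    [-1, [1, 0, 0], 0],
    [-1, [1, 0, 0], 0],
  ],
)

```text
time: 15.9
tool_pos: [499.0, 109.2, 21.8]
tcp_rot: [180.0, 0.0, 88.9]
ft_force: [0.3, -4.2, 2.2]
finger_gap: 21.2
grip_force: 49.9
```

>>> play_rows(
  increments=[
    [-1, [1, 0, -0.1], 0],
    [-1, [1, 0, 0], 0],
    [-1, [1, 0, 0], 0],
  ],
)

```text
time: 16.15
tool_pos: [499.0, 112.3, 21.9]
tcp_rot: [180.0, 0.0, 88.9]
ft_force: [0.1, -3.4, 3.1]
finger_gap: 21.4
grip_force: 50.0
```

>>> play_rows(
  increments=[
    [-1, [1, 0, -0.1], 0],
    [-1, [1, 0, 0], 0],
    [-1, [1, 0, 0], 0],
    [-1, [1, 0, 0], 0],
  ],
)

```text
time: 16.48
tool_pos: [498.9, 116.3, 21.8]
tcp_rot: [-180.0, 0.0, 88.9]
ft_force: [0.3, -3.9, 1.4]
finger_gap: 21.1
grip_force: 49.8
```

>>> play_rows(
  increments=[
    [-1, [1, 0, -0.1], 0],
    [-1, [1, 0, 0], 0],
    [-1, [1, 0, 0], 0],
    [-1, [1, 0, 0], 0],
  ],
)

```text
time: 16.82
tool_pos: [498.9, 120.4, 21.8]
tcp_rot: [-180.0, -0.0, 88.9]
ft_force: [-0.6, -2.0, 0.8]
finger_gap: 21.2
grip_force: 49.6
```

>>> play_rows(
  increments=[
    [-1, [1, 0, 0], 0],
    [-1, [1, 0, 0], 0],
    [-1, [1, 0, 0], 0],
    [-1, [1, 0, 0], 0],
  ],
)

```text
time: 17.15
tool_pos: [499.0, 124.4, 21.9]
tcp_rot: [-180.0, -0.0, 88.9]
ft_force: [0.2, -1.9, -0.3]
finger_gap: 21.2
grip_force: 49.6
```

>>> play_rows(
  increments=[
    [-1, [1, 0, 0], 0],
    [-1, [1, 0, 0], 0],
    [-1, [1, 0, 0], 0],
    [-1, [1, 0, 0], 0],
  ],
)

```text
time: 17.48
tool_pos: [499.1, 128.4, 21.9]
tcp_rot: [-180.0, -0.0, 88.9]
ft_force: [-0.1, -1.5, -0.8]
finger_gap: 21.2
grip_force: 49.5
```

>>> play_rows(
  increments=[
    [-1, [1, 0, 0], 0],
    [-1, [1, 0, 0], 0],
    [-1, [1, 0, 0], 0],
    [-1, [1, 0, 0], 0],
  ],
)

```text
time: 17.82
tool_pos: [499.1, 132.4, 21.9]
tcp_rot: [-180.0, -0.0, 88.9]
ft_force: [-1.1, -0.3, -1.7]
finger_gap: 21.5
grip_force: 49.4
```

>>> play_rows(
  increments=[
    [-1, [1, 0, 0], 0],
    [-1, [1, 0, 0], 0],
    [-1, [1, 0, 0], 0],
    [-1, [1, 0, 0], 0],
  ],
)

```text
time: 18.15
tool_pos: [499.3, 136.3, 21.9]
tcp_rot: [-180.0, -0.0, 88.9]
ft_force: [-0.9, -0.2, -2.4]
finger_gap: 21.7
grip_force: 49.3
```

>>> play_rows(
  increments=[
    [-1, [1, 0, 0.05], 0],
    [-1, [1, 0, 0], 0],
    [-1, [1, 0, 0], 0],
    [-1, [1, 0, 0], 0],
  ],
)

```text
time: 18.48
tool_pos: [499.4, 140.3, 21.9]
tcp_rot: [-180.0, 0.0, 88.9]
ft_force: [-0.1, -1.4, -3.5]
finger_gap: 21.1
grip_force: 49.2
```

>>> play_rows(
  increments=[
    [-1, [1, 0, 0.15], 0],
    [-1, [1, 0, 0], 0],
    [-1, [1, 0, 0], 0],
  ],
)

```text
time: 18.73
tool_pos: [499.6, 143.3, 21.9]
tcp_rot: [180.0, 0.0, 88.9]
ft_force: [0.5, -0.5, -0.5]
finger_gap: 21.1
grip_force: 49.4
```

>>> play_rows(
  increments=[
    [-1, [1, 0, 0], 0],
    [-1, [1, 0, 0], 0],
    [-1, [1, 0, 0], 0],
    [-1, [1, 0, 0], 0],
  ],
)

```text
time: 19.07
tool_pos: [499.6, 147.2, 21.9]
tcp_rot: [180.0, 0.0, 88.9]
ft_force: [-0.2, -1.9, -0.3]
finger_gap: 21.6
grip_force: 49.4
```

>>> play_rows(
  increments=[
    [-1, [1, 0, 0], 0],
    [-1, [1, 0, 0], 0],
    [-1, [1, 0, 0], 0],
  ],
)

```text
time: 19.32
tool_pos: [499.7, 150.2, 21.9]
tcp_rot: [180.0, 0.0, 88.9]
ft_force: [-0.4, -2.6, -1.2]
finger_gap: 21.1
grip_force: 49.5
```

>>> play_rows(
  increments=[
    [-1, [1, 0, 0], 0],
    [-1, [1, 0, 0], 0],
  ],
)

```text
time: 19.48
tool_pos: [499.7, 152.0, 21.9]
tcp_rot: [180.0, 0.0, 88.9]
ft_force: [-0.6, -5.5, 1.3]
finger_gap: 21.0
grip_force: 49.6
```

>>> play_rows(
  increments=[
    [-1, [1, 0, 0], 0],
    [-1, [0, 0, 0], 0],
  ],
)

```text
time: 19.65
tool_pos: [499.7, 152.8, 21.9]
tcp_rot: [-180.0, 0.0, 88.9]
ft_force: [-0.3, -5.8, 0.3]
finger_gap: 21.1
grip_force: 49.7
```

>>> play_rows(
  increments=[
    [-1, [0.5, 0, 0], 0],
    [-1, [0.5, 0, 0], 0],
    [-1, [0, 0, 0], 0],
  ],
)

```text
time: 19.9
tool_pos: [499.7, 153.4, 21.9]
tcp_rot: [-180.0, 0.1, 88.9]
ft_force: [-0.6, -6.6, 0.9]
finger_gap: 21.3
grip_force: 49.8
```

>>> play_rows(
  increments=[
    [-1, [0.5, 0, 0], 0],
    [-1, [0.5, 0, 0], 0],
    [-1, [0, 0, 0], 0],
  ],
)

```text
time: 20.15
tool_pos: [499.7, 154.1, 21.9]
tcp_rot: [-180.0, 0.1, 88.9]
ft_force: [-1.6, -9.1, 1.7]
finger_gap: 21.3
grip_force: 49.9
```

>>> play_rows(
  increments=[
    [-1, [0.4, 0, 0], 0],
    [-1, [0.4, 0, 0], 0],
    [-1, [0, 0, 0], 0],
    [-1, [0, 0, 0], 0],
  ],
)

```text
time: 20.48
tool_pos: [499.7, 154.6, 21.8]
tcp_rot: [-180.0, 0.1, 88.9]
ft_force: [-1.1, -9.8, 2.1]
finger_gap: 21.5
grip_force: 49.9
```

>>> play_rows(
  increments=[
    [-1, [0.5, 0, 0], 0],
    [-1, [0, 0, 0], 0],
    [-1, [0, 0, 0], 0],
    [-1, [0, 0, 0], 0],
  ],
)

```text
time: 20.82
tool_pos: [499.7, 154.9, 21.9]
tcp_rot: [-180.0, 0.1, 88.9]
ft_force: [-1.3, -11.7, 2.7]
finger_gap: 21.1
grip_force: 50.0
```

>>> play_rows(
  increments=[
    [-1, [0, 0, 0], 0],
    [-1, [0, 0, 0], 0],
    [-1, [0, 0, 0], 0],
    [-1, [0, 0, 0], 0],
    [-1, [0, 0, 0], 0],
  ],
)

```text
time: 21.23
tool_pos: [499.7, 154.9, 21.8]
tcp_rot: [-180.0, 0.1, 88.9]
ft_force: [-1.4, -11.8, 3.4]
finger_gap: 21.1
grip_force: 50.0
```

>>> play_rows(
  increments=[
    [-1, [0, 0, 0], 0],
    [-1, [0, 0, 0], 0],
    [-1, [0, 0, 0], 0],
    [-1, [-0.5, 0, 0], 0],
    [-1, [-0.5, 0, 0], 0],
    [-1, [-0.5, 0, 0], 0],
    [-1, [-0.5, 0, 0], 0],
    [-1, [-0.5, 0, 0], 0],
    [-1, [0, 0, 0], 0],
  ],
)

```text
time: 21.98
tool_pos: [499.7, 154.0, 21.8]
tcp_rot: [180.0, 0.0, 88.9]
ft_force: [-1.9, -3.0, 1.3]
finger_gap: 21.9
grip_force: 49.7
```

>>> play_rows(
  increments=[
    [-0.4, [0, 0, 0], 0],
    [-0.2, [0, 0, 0], 0],
    [0, [0, 0, 0], 0],
    [0.2, [0, 0, 0], 0],
    [0.4, [0, 0, 0], 0],
    [0.4, [0, 0, 0], 0],
    [0.4, [0, 0, 0], 0],
    [0.4, [0, 0, -3], 0],
    [0.4, [0, 0, -8], 0],
    [0.4, [0, 0, -12], 0],
    [0.4, [0, 0, -15], 0],
    [0.4, [0, 0, -20], 0],
  ],
)

```text
time: 22.98
tool_pos: [499.1, 153.9, 80.5]
tcp_rot: [-179.9, 0.0, 88.9]
ft_force: [0.3, 0.2, -0.1]
finger_gap: 59.5
grip_force: 0.0
```

>>> play_rows(
  increments=[
    [0.4, [-10, 0, -20], 0],
    [0.4, [-20, 0, -20], 0],
    [0.4, [-25, 0, -20], 0],
    [0.4, [-25, 0, -10], 0],
    [0.4, [-25, 0, 0], 0],
    [0.4, [-25, 0, 0], 0],
    [0.4, [-25, 0, 0], 0],
    [0.4, [-25, 0, 0], 0],
    [0.4, [-25, 0, 0], 0],
    [0.4, [-15, 0, 0], 0],
    [0.4, [0, 0, 0], 0],
    [0.4, [0, 0, 0], 0],
  ],
)

```text
time: 23.98
tool_pos: [495.8, -66.6, 151.1]
tcp_rot: [179.9, 0.0, 88.8]
ft_force: [0.0, 0.3, -0.1]
finger_gap: 59.7
grip_force: 0.0
```

```bash
python3 m.py c5.png
```

```text
24.0333 [495.8  -65.85 150.78] [179.93  -0.01  88.86] [ 0.68  1.08 -0.17] [ 0.01 -0.03 -0.01] 59.83582492851138 0.0
sled 0.96 (500.1494140625, 173.65335083007812) (81.34830474853516, 67.35942077636719) 88.99824523925781
station 0.75 (499.486572265625, 171.85414123535156) (79.83797454833984, 69.08525848388672) 88.99991607666016
sled_front []
sled [array([502.92, 212.95,   0.79])]
tunnel_mouth [array([500.45, 208.75,  -1.66])]
```

View pics/c5.png

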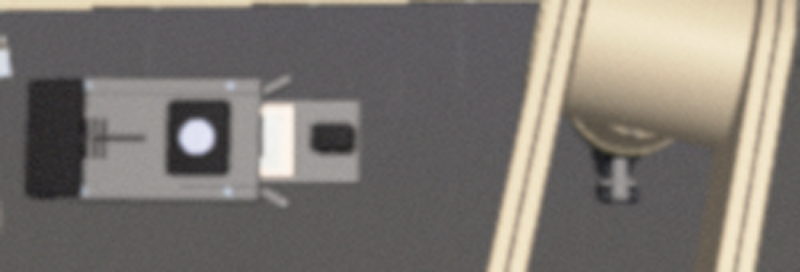

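The picture shows the sled in the tunnel with its grip outside at crop (333,138). The gripper is clear of it.

```bash
python3 -c "
from bench import *
print(hand_in())"
```

```text
the job is handed in; nothing more can be done
None
```

I slid the sled into the tunnel, pressed it on the contact at an estimated 9 N for more than half a second, released it against the contact with the gripper clear, and handed in at 24 s; total push peaked near 12 N in the readings, no verdict came back, and I didn't re-check the other objects' positions.

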